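# Wedge the rocking jeweller's chest

## Task

The little wooden tool chest on the jeweller's bench rocks, because its foot at the front left corner is too short. Without picking anything up, push the wooden wedge along the bench, thin end first, under that short foot until the chest no longer rocks, then press down firmly (about 10 N) on the chest's top over that foot for a second to prove that it stands firm and level, and take your hand away leaving the wedge in place. Do not shove the chest along the bench, and leave the other things alone.

Things in the scene. Friction and masses are not known exactly. Their poses are not given: they have to be found in the camera images.
- chest: Loose shallow wooden chest, 200 x 160 x 45 mm (x, y, z) on four round-ended rubber feet 22 mm long, 20 mm thick, at x +-85, y +-65 mm; top at 67 mm; about 2 kg. Origin at bench level under its middle; x to the back, y to the left. The -x face, with two dummy drawer fronts, looks to the robot. A steel block 70 x 60 x 20 mm is fixed on top round x 55, y -45. Pushed sideways by 7 to 15 N it slides.
- foot_tip (a point): Lowest point of the short foot (round end, 20 mm thick), at x -85, y 65 mm of the chest: front left corner. The chest rests level on its three good feet, and this tip hangs 6 to 10 mm above the bench (not known beforehand).
- chest_corner (a point): Point on the chest's flat top straight above the short foot, 67 mm above the bench, 15 mm in from both edges: the place to press. Without the wedge, about 3 to 6 N here makes this corner dip by 6 to 10 mm until the foot touches; let go, it comes back.
- wedge: Loose wooden wedge lying flat, 110 mm long (x), 60 mm wide (y); its upright back face at x -55 mm is 20 mm high, the top slopes evenly to the 3 mm thin end at x +55. 55 g, slides under 1 N. Origin mid-underside. Starts left of the chest (+y), thin end towards the short foot and 15 to 55 mm short of it, up to 0.2 rad askew, 12 mm off line. Once snug, pushing suddenly takes several N; it stays put.
- wedge_face (a point): Middle of the wedge's sloping top face; x runs down the slope to the thin end, z stands square off the face.
- bottle: Bystander: white plastic bottle, 36 mm thick, 100 mm tall, standing; origin in the middle of its underside.
- dish: Bystander: round steel dish, 90 mm across, 35 mm high; origin in the middle of its underside.
- bur_box: Bystander: grey plastic box of burs, 55 x 85 x 30 mm; origin in the middle of its underside.
- hammer: Bystander: small hammer about 220 mm long, lying; origin under its middle, x along the handle to the head.
Things that resemble listed ones, but are neither listed nor needed, are in the scene too. Leave any black or pink look-alike of the wedge alone.

How it is judged:
By the outcome, as a careful person would: the job done as asked, in the order asked, and still so for the second after the job is handed in, with the robot touching nothing.
It also fails if it takes over 45 s, if anything falls off the work surface, if the arm or the gripper's body presses on something with over 40 N, if the wrist force passes 120 N, or if a joint passes its speed limit or range.

## Robot

A 7-joint arm with a two-finger parallel gripper is mounted at the origin on the work surface. World frame = base frame: x ahead of the robot, y to its left, z up, the work surface at z = 0. Lengths are in m, angles in rad, forces in N, time in s.
With the tool pointing down it reaches from about 0.425 to 0.875 m from the base axis. Payload 4.7 kg.
Tool frame: the origin (TCP) lies on the mounting face of the last link; the fingertips stand 182 mm ahead of it and the grasp point (between the pads) lies 164 mm ahead of it; z points along the fingers, y is the direction in which the jaws open and shut (so a half turn about z gives the same grasp; the last joint's range is limited). The gripper opens to 87 mm and grips with 3 to 60 N. Pads are 19 mm wide; open, the fingers measure 117 mm over their backs; the gripper's body (75 mm by 190 mm) begins 51 mm behind the grasp point.
Start: joints at [1.24, 0.321, -0.07, 1.45, 0.023, 1.371, -0.057], TCP at [0.22, -0.612, 0.405] pointing down, gripper open.
Joint ranges: [-2.86, 2.86], [-0.3, 2.09], [-1.38, 1.24], [0.06, 2.45], [-1.56, 4.7], [0.09, 2.05], [-2.69, 2.69]. Speed limits (rad/s): [2.57, 2.57, 3.14, 3.14, 3.14, 3.14, 3.14].

## Interface

Orientations are given as a rotation vector (axis times angle).
In Python, from bench import ctrl gives the robot as it stands. The module is installed in compiled form; this text tells all that it offers.
- The arm moves only by the tool play_rows, never from a script. Its argument "targets" is text: rows parted by semicolons, each of 7 numbers parted by spaces: the shift along the tool's x, y, z in cm, then the turn, a rotation vector about the tool's x, y, z in rad, then the opening, from -1 (shut) to 1 (fully open). In form: x y z ax ay az grip; .... A call has 1 to 20 rows; each row shifts and turns the pose as measured when the row begins, along the tool's axes as they then stand; what a row does not reach is not made up. A row lasts 1/8 s, in which the tool goes at most 62.5 mm and 10.7 degrees, less where a joint would pass 70% of its speed; a pose out of reach is approached as far as the arm can. A call is refused whole if a number of a shift passes 6.25 or a number of a turn 0.188, either way. A call with a gripper value outside its range is refused whole. The fingers move at their own pace and stop on an object; "newtons" is the grip in N (left out, the last holds). Time passes only in rows, so rows that do not move let the fingers close. It gives the time, the measured TCP pose, the force and the opening at its end, in the units of the state.
- ctrl.get_state(): the state, without advancing time (a new reading comes with each control period).
- ctrl.get_image(name): name is "scene" or "side" or "wrist"; returns a dict with "pixels" (400x640x3 uint8, blue, green, red), "depth" (400x640 float32, m along the optical axis (not along the pixel's ray), 0 where there is no reading), "intrinsics" (3x3 intrinsics, pixels), "R" (3x3) and "t" (3): a world point X has camera coordinates R X + t. Camera axes: x right, y down, z forward; pixel columns grow to the right and rows downward; lengths in m; the calibration is good to about 2 mm. A picture is of the moment at which its call begins.
- ctrl.close_job(): hands the job in, once; it reports no verdict.
The state is a dict: "time": time; "joint_positions": joint angles; "qd": joint speeds; "joint_torque": joint torques, N m; "position": TCP position; "tool_rot": TCP orientation; "ft_force": force on the tool from outside, world axes, zero at the start; "torque": the same for the moment, N m; "grip_width": opening from 0.0 (shut) to 1.0 (fully open).
Only numpy, scipy, OpenCV 4.12 (cv2) and the standard library are available. Lean on these libraries where they do the work, as an engineer would, in place of code of your own. Each camera call takes 0.05 s, during which the arm holds its last target.

## Working session

There is one attempt and no reset: what is moved stays moved. The work goes in short steps, Python scripts to look and compute and a tool call to move; the robot and the scene stay as the last step left them, time stands still between calls to the robot, and variables do not carry over. Pictures are saved under pics/ and viewed, and the job is handed in when it is done.

Besides the shell and the picture viewer there is one more tool, called after ">>>" by a JSON object that holds its "fn" and its "kwargs". play_rows: Moves the arm, as the interface text tells. Its arguments: {"type":"object","properties":{"targets":{"type":"string"},"newtons":{"type":"number"}},"required":["targets"]}

```bash
mkdir -p pics; cat > h.py <<'E'
import numpy as np, cv2, pickle
from bench import ctrl
from scipy.spatial.transform import Rotation as Ro
def snap(n,tag):
    d=ctrl.get_image(n); cv2.imwrite(f'pics/{tag}.png',d['pixels']); pickle.dump(d,open(f'pics/{tag}.pkl','wb')); return d
def load(tag): return pickle.load(open(f'pics/{tag}.pkl','rb'))
def pw(d,u,v,z=None):
    K=d['intrinsics'];R=d['R'];t=d['t']
    r=np.linalg.inv(K)@np.array([u,v,1.])
    if z is None:
        dep=d['depth'][int(round(v)),int(round(u))]; return R.T@(r*dep-t)
    c=-R.T@t; w=R.T@r; return c+w*(z-c[2])/w[2]
def proj(d,X):
    p=d['intrinsics']@(d['R']@np.array(X)+d['t']); return p[:2]/p[2]
def crop(d,u0,v0,u1,v1,s,tag):
    im=d['pixels'][v0:v1,u0:u1]; cv2.imwrite(f'pics/{tag}.png',cv2.resize(im,None,fx=s,fy=s,interpolation=cv2.INTER_CUBIC))
E
python3 - <<'E'
from h import *
for n in ['scene','side','wrist']: snap(n,n+'0')
s=ctrl.get_state(); print(s)
E
```

```text
{'time': 0.15, 'joint_positions': array([ 1.24009293,  0.32166555, -0.07010653,  1.45136855,  0.02264476,
        1.37076653, -0.05692361]), 'qd': array([ 0.00222755, -0.00141557, -0.00045679, -0.00402813, -0.00084733,
       -0.00091763, -0.00052037]), 'joint_torque': array([-1.52480652e-04, -4.91796148e+01, -4.04820805e-01, -3.12876856e+01,
       -6.40275702e-02,  4.04762488e-02,  1.33751873e-04]), 'position': array([ 0.21963701, -0.61162293,  0.40391758]), 'tool_rot': array([-3.09365790e+00, -5.38747079e-01,  5.66991989e-04]), 'ft_force': array([-0.60442613,  0.69128633,  0.79035067]), 'torque': array([-0.01806321,  0.04263021, -0.02370241]), 'grip_width': 1.0020179100897073}
```

View pics/scene0.png

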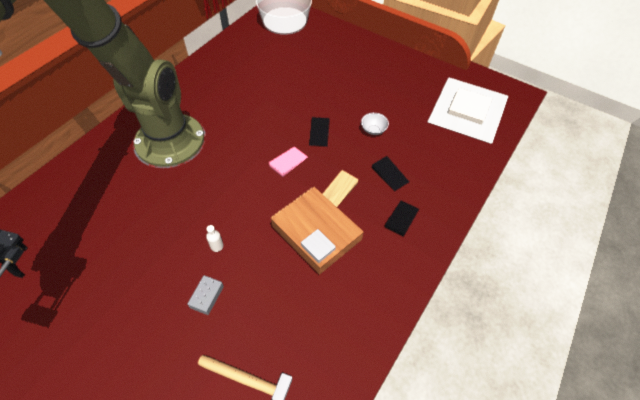

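View pics/side0.png

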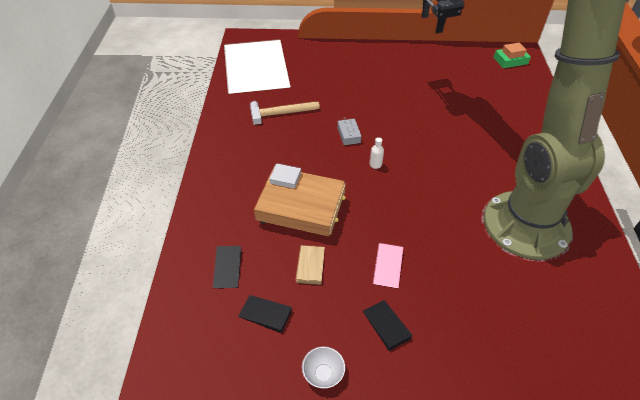

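View pics/wrist0.png

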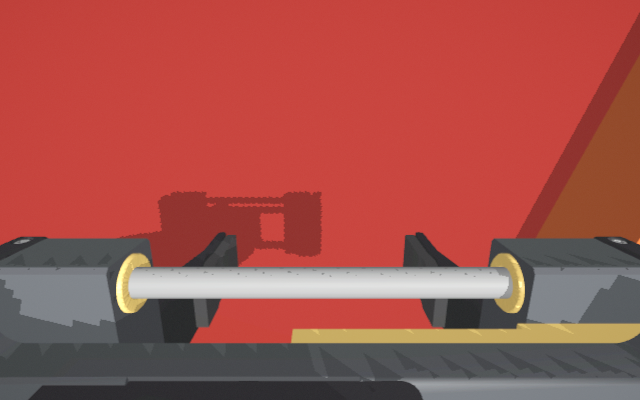

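The candidate things are: the wooden wedge at scene (340,188) / side (311,265); a pink look-alike at scene (288,161) / side (388,265); black look-alikes at scene (319,131), (390,173) and (402,218). I choose the wooden one and check it in close crops.

```bash
python3 - <<'E'
from h import *
a=load('scene0');b=load('side0')
crop(b,240,150,360,295,4,'c_side');crop(a,260,160,370,280,5,'c_scene')
E
```

```text
(no output)
```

View pics/c_side.png

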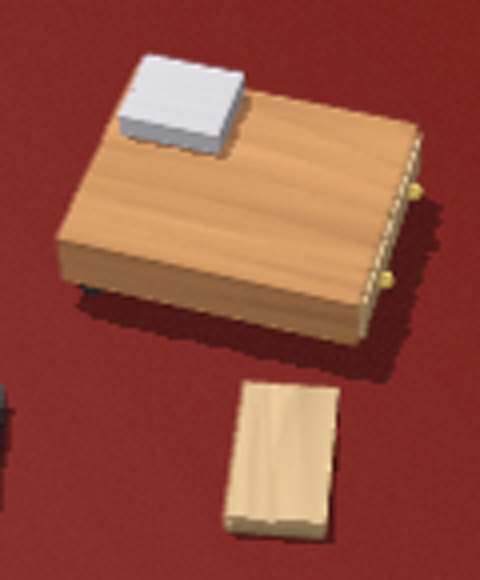

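View pics/c_scene.png

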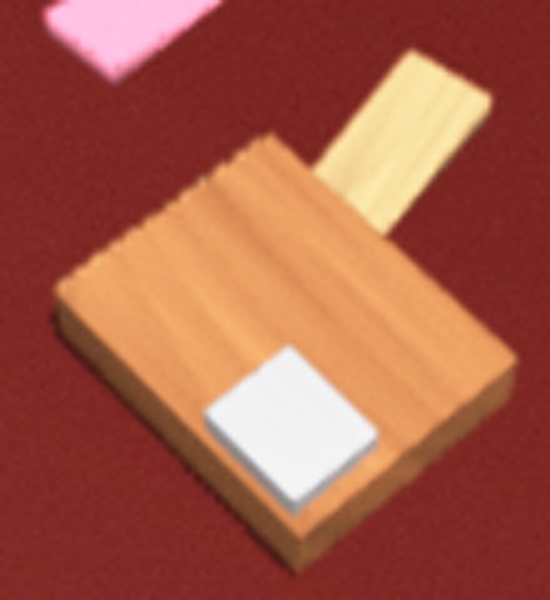

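```bash
python3 - <<'E'
from h import *
np.set_printoptions(precision=4,suppress=True)
a=load('scene0');b=load('side0')
def P(n,d,l,z):
    for p in l: print(n,p,pw(d,*p,z=z), pw(d,*p))
P('side FL,BL,FR',b,[(330,226),(254.5,210),(344.5,181.25)],.067)
P('scene FL,FR,BL,BR',a,[(314,186.6),(271.4,217.6),(363.4,231.6),(319.6,269)],.067)
P('side thin back, front',b,[(300.75,245.5),(324.5,247)],.003)
P('side thick back, front',b,[(297,279.25),(322,280.5)],.02)
P('scene thick front, back',a,[(342.4,170),(358,179.6)],.02)
E
```

```text
side FL,BL,FR (330, 226) [0.5173 0.0771 0.067 ] [0.5173 0.0705 0.0586]
side FL,BL,FR (254.5, 210) [0.7103 0.0324 0.067 ] [0.7109 0.0295 0.0635]
side FL,BL,FR (344.5, 181.25) [ 0.4812 -0.0758  0.067 ] [ 0.4812 -0.0741  0.0689]
scene FL,FR,BL,BR (314, 186.6) [0.5219 0.0745 0.067 ] [0.5216 0.0749 0.0663]
scene FL,FR,BL,BR (271.4, 217.6) [ 0.4856 -0.078   0.067 ] [ 0.4863 -0.0787  0.0686]
scene FL,FR,BL,BR (363.4, 231.6) [0.7151 0.0273 0.067 ] [0.714  0.0302 0.0617]
scene FL,FR,BL,BR (319.6, 269) [ 0.6799 -0.1303  0.067 ] [ 0.6768 -0.1252  0.0544]
side thin back, front (300.75, 245.5) [0.5905 0.093  0.003 ] [0.5905 0.0923 0.002 ]
side thin back, front (324.5, 247) [0.5297 0.0955 0.003 ] [0.5297 0.0959 0.0035]
side thick back, front (297, 279.25) [0.593  0.2044 0.02  ] [0.5932 0.2018 0.0159]
side thick back, front (322, 280.5) [0.5332 0.2057 0.02  ] [0.5334 0.1935 0.0003]
scene thick front, back (342.4, 170) [0.5389 0.2048 0.02  ] [0.5381 0.2062 0.0179]
scene thick front, back (358, 179.6) [0.5976 0.2006 0.02  ] [0.5918 0.2135 0.0015]
```

>>> {"fn": "play_rows", "kwargs": {"targets": "4.8 -3.05 0 0 0 0 -0.3;4.8 -3.05 0 0 0 0 -0.3;4.8 -3.05 0 0 0 0 -0.3;4.8 -3.05 0 0 0 0 -0.3;4.8 -3.05 0 0 0 0 -0.3;4.8 -3.05 0 0 0 0 -0.3;4.8 -3.05 0 0 0 0 -0.3;4.8 -3.05 0 0 0 0 -0.3;2.8 -5.4 0 0 0 0 -0.3;2.8 -5.4 0 0 0 0 -0.3;2.8 -5.4 0 0 0 0 -0.3;2.8 -5.4 0 0 0 0 -0.3", "newtons": 20}}

```text
time: 1.65
position: [0.5399, 0.0004, 0.3998]
tool_rot: [-3.096, -0.518, 0.005]
ft_force: [1.8, -0.5, 0.0]
grip_width: 0.351
```

>>> {"fn": "play_rows", "kwargs": {"targets": "2.6 -5.4 1 0 0 0 -0.3;2.6 -5.4 1 0 0 0 -0.3;2.6 -5.4 1 0 0 0 -0.3;2.6 -5.4 1 0 0 0 -0.3;0 0 0 0 0 -0.17 -0.3;0 0 0 0 0 -0.17 -0.3;0 0 0 0 0 -0.17 -0.3;0 0 0 0 0 -0.17 -0.3;0 0 0 0 0 -0.17 -0.3;0 0 0 0 0 -0.17 -0.3;0 0 0 0 0 -0.17 -0.3;0 0 0 0 0 0 -0.3"}}

```text
time: 3.15
position: [0.5648, 0.253, 0.3552]
tool_rot: [-2.217, -2.214, 0.007]
ft_force: [0.4, 0.8, -0.2]
grip_width: 0.349
```

```bash
cat >> h.py <<'E'
def togo(X,ang):
    """remaining in tool axes (cm), turn about tool (rad) to TCP X with tool down, tool x at world angle ang"""
    s=ctrl.get_state(); R=Ro.from_rotvec(s['tool_rot'])
    c,n=np.cos(ang),np.sin(ang)
    T=Ro.from_matrix(np.array([[c,n,0],[n,-c,0],[0,0,-1.]]))
    np.set_printoptions(precision=4,suppress=True)
    print('t',round(s['time'],2),'pos',s['position'],'xang',round(float(np.arctan2(R.as_matrix()[1,0],R.as_matrix()[0,0])),4),'zaxis',R.as_matrix()[:,2],'F',s['ft_force'],'w',s['grip_width'])
    print('togo cm',R.inv().apply(np.array(X)-s['position'])*100,'turn',(R.inv()*T).as_rotvec())
E
python3 - <<'E'
from h import *
togo([.568,.242,.19],1.52)
d=snap('wrist','w1'); e=snap('scene','s1')
E
```

```text
t 3.15 pos [0.5648 0.253  0.3552] xang 1.569 zaxis [-0.0092  0.0027 -1.    ] F [ 0.4363  0.8265 -0.1648] w 0.34905736691134065
togo cm [-1.1431  0.4694 16.5105] turn [-0.0093 -0.0024  0.049 ]
```

View pics/w1.png

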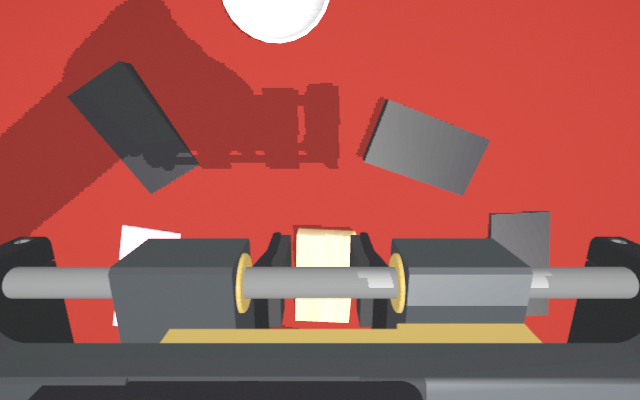

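```bash
python3 - <<'E'
from h import *
d=load('w1'); crop(d,280,215,375,330,5,'w1c')
E
```

```text
(no output)
```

View pics/w1c.png

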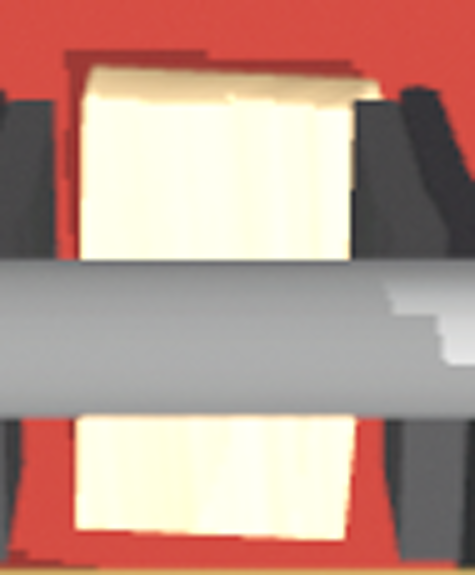

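```bash
python3 - <<'E'
from h import *
np.set_printoptions(precision=4,suppress=True)
d=load('w1')
for p,z in [((298,228.4),0),((356,231.4),0),((296.6,234),.02),((295.2,320.6),.003),((349,323),.003)]: print(pw(d,*p,z=z))
# foot estimate visible under chest
E
```

```text
[0.539 0.204 0.   ]
[0.6003 0.2008 0.    ]
[0.5391 0.2054 0.02  ]
[0.534  0.0941 0.003 ]
[0.595  0.0913 0.003 ]
```

>>> {"fn": "play_rows", "kwargs": {"targets": "0 0.2 5 -0.009 0 0.045 -0.3;-0.5 0.2 5 0 0 0 -0.3;-0.5 0.1 4 0 0 0 -0.3;0 0 1.5 0 0 0 -0.3;0 0 0 0 0 0 -0.3"}}

```text
time: 3.88
position: [0.5706, 0.2437, 0.1984]
tool_rot: [2.287, 2.151, 0.01]
ft_force: [-0.8, 1.0, -0.7]
grip_width: 0.352
```

```bash
python3 - <<'E'
from h import *
togo([.5705,.226,.188],1.525)
E
```

```text
t 3.88 pos [0.5706 0.2437 0.1984] xang 1.5093 zaxis [ 0.0056  0.0029 -1.    ] F [-0.8434  1.047  -0.7028] w 0.35216932128319733
togo cm [-1.7719  0.0962  1.032 ] turn [ 0.0054 -0.0032 -0.0157]
```

>>> {"fn": "play_rows", "kwargs": {"targets": "-0.5 0 1 0 0 -0.016 -0.3;-1 0 0 0 0 0 -0.3;-1 0 0 0 0 0 -0.3;-0.8 0 0 0 0 0.0 -0.3;-0.6 0 0 0 0 0 -0.3"}}

```text
time: 4.5
position: [0.5705, 0.2034, 0.1926]
tool_rot: [2.268, 2.166, 0.02]
ft_force: [0.2, 0.7, -0.7]
grip_width: 0.351
```

```bash
python3 - <<'E'
from h import *
togo([.5675,.195,.188],1.525)
d=snap('side','sd2'); crop(d,240,150,360,295,4,'sd2c')
E
```

```text
t 4.5 pos [0.5705 0.2034 0.1926] xang 1.5251 zaxis [ 0.0132  0.005  -0.9999] F [ 0.2324  0.7077 -0.6673] w 0.35088827593044175
togo cm [-0.8588 -0.2703  0.4477] turn [ 0.013  -0.0056  0.0001]
```

View pics/sd2c.png

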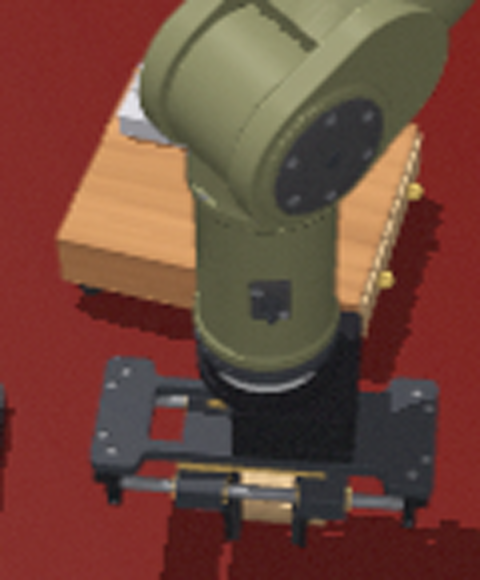

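>>> {"fn": "play_rows", "kwargs": {"targets": "-0.4 0 0.3 0.01 0 0.02 -0.3;-0.35 0 0.1 0 0 0.027 -0.3;-0.35 0 0 0 0 0.027 -0.3;-0.35 0 0 0 0 0.027 -0.3;-0.35 0 0 0 0 0.027 -0.3;-0.35 0 0 0 0 0.027 -0.3;-0.35 0 0 0 0 0.027 -0.3"}}

```text
time: 5.42
position: [0.5676, 0.1774, 0.1886]
tool_rot: [-2.469, -1.938, -0.011]
ft_force: [0.6, 0.2, -0.1]
grip_width: 0.352
```

```bash
python3 - <<'E'
from h import *
togo([.5675,.185,.188],1.331)
d=snap('scene','s3'); crop(d,260,140,400,260,5,'s3c')
d=snap('side','sd3')
d=snap('wrist','w3'); crop(d,240,200,400,400,4,'w3c')
E
```

```text
t 5.42 pos [0.5676 0.1774 0.1886] xang 1.331 zaxis [ 0.0037  0.0065 -1.    ] F [ 0.5577  0.2214 -0.0813] w 0.3517467286324938
togo cm [ 0.7319 -0.1871  0.0617] turn [ 0.0021 -0.0072 -0.    ]
```

View pics/s3c.png

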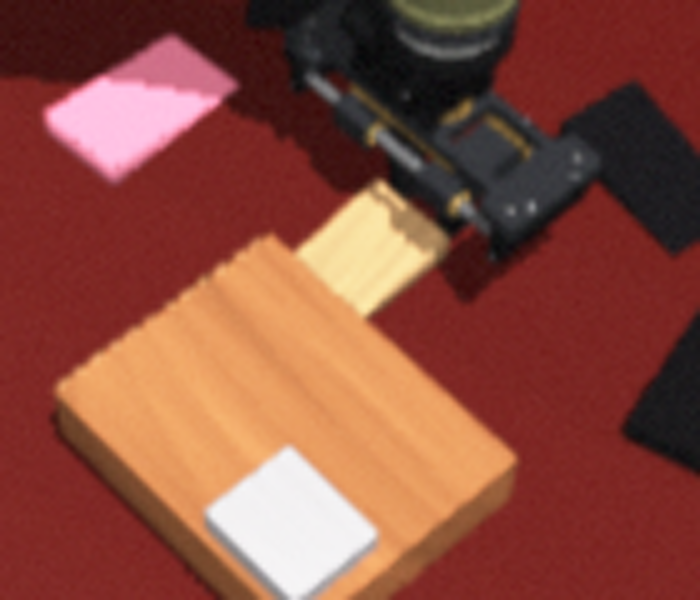

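View pics/w3.png

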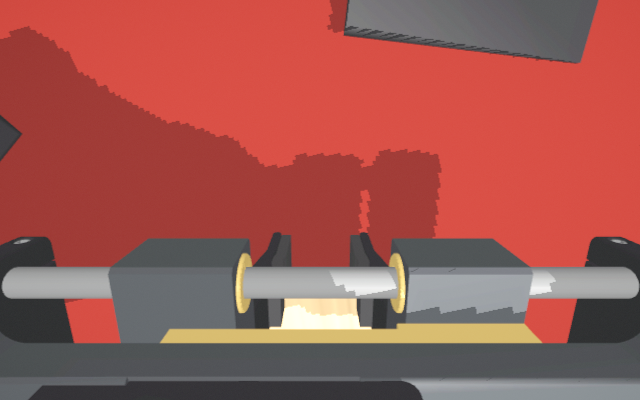

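```bash
python3 - <<'E'
from h import *
np.set_printoptions(precision=4,suppress=True)
d=load('s3')
f=np.array([.5319,.058]);ey=np.array([.2377,.9713]);ex=np.array([.9713,-.2377])
for p in [(378,180),(450,243),(300,255),(368,318)]:
    X=pw(d,260+p[0]/5,140+p[1]/5,z=.02 if p[1]<250 else .01); print(X,'chest lat,out of foot',(X[:2]-f)@ex,(X[:2]-f)@ey)
s=ctrl.get_state();print((s['position'][:2]-f)@ex,(s['position'][:2]-f)@ey)
d=load('sd3'); crop(d,260,190,360,300,5,'sd3c')
E
```

```text
[0.5343 0.1733 0.02  ] chest lat,out of foot -0.025078633651638937 0.1125624179227838
[0.5955 0.1582 0.02  ] chest lat,out of foot 0.03792831245905552 0.11240176462364589
[0.5228 0.1056 0.01  ] chest lat,out of foot -0.0201526200312152 0.044102549079745965
[0.5813 0.0908 0.01  ] chest lat,out of foot 0.04020196438544937 0.043569352532185225
0.006298283051399679 0.1242646359553806
```

View pics/sd3c.png

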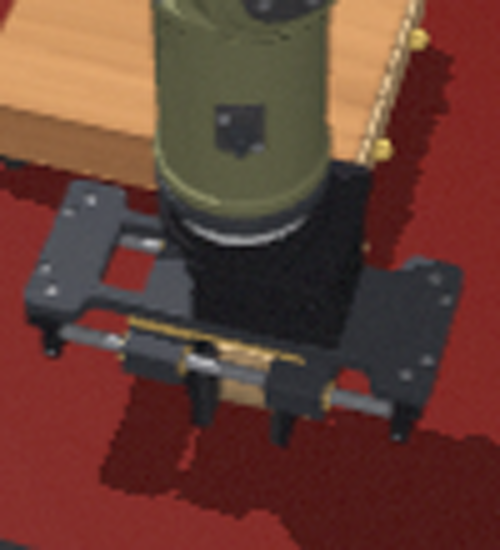

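>>> {"fn": "play_rows", "kwargs": {"targets": "-0.35 0 0 0 -0.007 0 -0.3;-0.35 0 0 0 0 0 -0.3;-0.35 0 0 0 0 0 -0.3;-0.35 0 0 0 0 0 -0.3;-0.25 0 0 0 0 0 -0.3"}}

```text
time: 6.2
position: [0.5632, 0.1606, 0.1883]
tool_rot: [2.468, 1.941, 0.001]
ft_force: [-0.1, 0.7, 0.2]
grip_width: 0.35
```

```bash
cat >> h.py <<'E'
f=np.array([.5319,.058]);ey=np.array([.2377,.9713]);ex=np.array([.9713,-.2377])
def st():
    togo([.5675,.185,.188],1.331)
    s=ctrl.get_state();p=s['position'][:2]-f;print('lat',p@ex,'thin end past foot mm',1000*(.110+.0105-p@ey),'Fpush',s['ft_force'][:2]@ey)
E
python3 -c "
from h import *
st()"
```

```text
t 6.2 pos [0.5632 0.1606 0.1883] xang 1.3331 zaxis [ 0.0013 -0.0009 -1.    ] F [-0.0706  0.6529  0.1902] w 0.35016362659160244
togo cm [ 2.4748 -0.1616  0.033 ] turn [0.0015 0.0005 0.0021]
lat 0.006062643739380869 thin end past foot mm 13.426216070865346 Fpush 0.6173857823346454
```

Now in 1–1.5 mm steps, reading the force after every few rows.

>>> {"fn": "play_rows", "kwargs": {"targets": "-0.2 0 0 0 0 0 -0.3;-0.15 0 0 0 0 0 -0.3;-0.15 0 0 0 0 0 -0.3"}}

```text
time: 6.58
position: [0.562, 0.1553, 0.1884]
tool_rot: [2.468, 1.941, 0.001]
ft_force: [-0.5, 0.2, 0.6]
grip_width: 0.35
```

>>> {"fn": "play_rows", "kwargs": {"targets": "-0.15 0 0 0 0 0 -0.3;-0.15 0 0 0 0 0 -0.3"}}

```text
time: 6.82
position: [0.5612, 0.1522, 0.1884]
tool_rot: [2.468, 1.941, 0.001]
ft_force: [-0.7, 0.1, 0.5]
grip_width: 0.348
```

```bash
python3 -c "
from h import *
st()"
```

```text
t 6.83 pos [0.5612 0.1522 0.1884] xang 1.3331 zaxis [ 0.0013 -0.0008 -1.    ] F [-0.6649  0.0898  0.5419] w 0.3479646277398943
togo cm [ 3.3325 -0.1598  0.036 ] turn [0.0015 0.0005 0.0021]
lat 0.006064584355564623 thin end past foot mm 22.00251455638469 Fpush -0.07081482906207344
```

>>> {"fn": "play_rows", "kwargs": {"targets": "-0.15 0 0 0 0 0 -0.3;-0.15 0 0 0 0 0 -0.3"}}

```text
time: 7.08
position: [0.5604, 0.1492, 0.1884]
tool_rot: [2.468, 1.942, 0.001]
ft_force: [0.7, 0.5, -0.3]
grip_width: 0.35
```

>>> {"fn": "play_rows", "kwargs": {"targets": "-0.15 0 0 0 0 0 -0.3;-0.15 0 0 0 0 0 -0.3"}}

```text
time: 7.32
position: [0.5597, 0.146, 0.1884]
tool_rot: [2.468, 1.942, 0.001]
ft_force: [0.9, 0.3, -0.3]
grip_width: 0.353
```

>>> {"fn": "play_rows", "kwargs": {"targets": "-0.15 0 0 0 0 0 -0.3;-0.15 0 0 0 0 0 -0.3"}}

```text
time: 7.58
position: [0.5589, 0.1429, 0.1883]
tool_rot: [2.468, 1.942, 0.001]
ft_force: [0.7, 0.1, -0.6]
grip_width: 0.349
```

>>> {"fn": "play_rows", "kwargs": {"targets": "-0.15 0 0 0 0 0 -0.3;-0.15 0 0 0 0 0 -0.3"}}

```text
time: 7.82
position: [0.5582, 0.1398, 0.1884]
tool_rot: [2.468, 1.941, 0.001]
ft_force: [0.2, 0.6, 0.2]
grip_width: 0.347
```

```bash
python3 -c "
from h import *
st()
d=snap('scene','s4'); crop(d,260,140,400,260,5,'s4c')
"
```

```text
t 7.83 pos [0.5582 0.1398 0.1884] xang 1.3331 zaxis [ 0.0013 -0.0008 -1.    ] F [0.1746 0.5814 0.2362] w 0.34681339106504555
togo cm [ 4.6168 -0.1609  0.0338] turn [0.0015 0.0005 0.0021]
lat 0.0061066705958639075 thin end past foot mm 34.845443188943904 Fpush 0.6062507944575387
```

View pics/s4c.png

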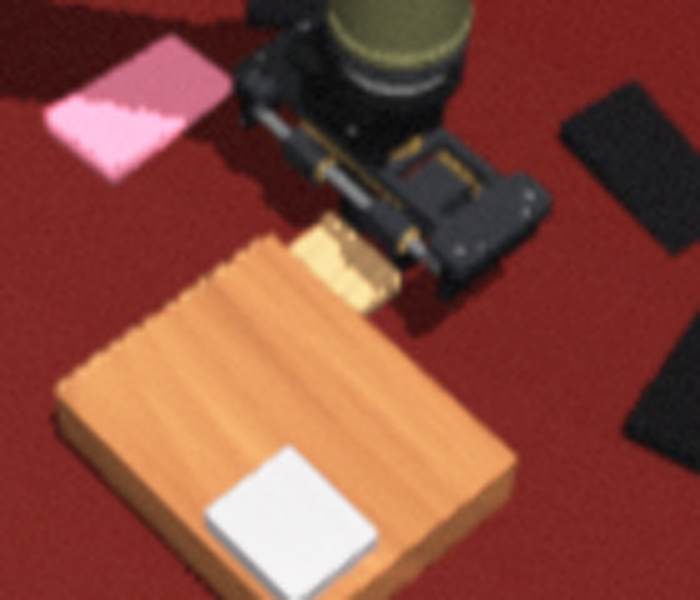

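>>> {"fn": "play_rows", "kwargs": {"targets": "-0.12 0 0 0 0 0 -0.3;-0.12 0 0 0 0 0 -0.3"}}

```text
time: 8.12
position: [0.5576, 0.1373, 0.1884]
tool_rot: [2.468, 1.942, 0.001]
ft_force: [-0.4, 1.9, -1.0]
grip_width: 0.351
```

>>> {"fn": "play_rows", "kwargs": {"targets": "-0.12 0 0 0 0 0 -0.3"}}

```text
time: 8.25
position: [0.5573, 0.1364, 0.1884]
tool_rot: [2.468, 1.942, 0.002]
ft_force: [0.4, 2.2, -0.6]
grip_width: 0.352
```

>>> {"fn": "play_rows", "kwargs": {"targets": "-0.12 0 0 0 0 0 -0.3"}}

```text
time: 8.38
position: [0.557, 0.1357, 0.1885]
tool_rot: [2.468, 1.943, 0.004]
ft_force: [0.7, 1.9, -0.0]
grip_width: 0.346
```

>>> {"fn": "play_rows", "kwargs": {"targets": "-0.12 0 0 0 0 0 -0.3"}}

```text
time: 8.5
position: [0.5567, 0.1351, 0.1886]
tool_rot: [-2.468, -1.943, -0.006]
ft_force: [1.0, 3.3, -0.7]
grip_width: 0.345
```

>>> {"fn": "play_rows", "kwargs": {"targets": "-0.12 0 0 0 0 0 -0.3"}}

```text
time: 8.62
position: [0.5565, 0.1346, 0.1887]
tool_rot: [-2.467, -1.944, -0.008]
ft_force: [1.3, 3.9, -1.8]
grip_width: 0.354
```

```bash
python3 -c "
from h import *
st()
d=snap('scene','s5'); crop(d,260,140,400,260,5,'s5c')
a=load('scene0')
for v in [(315,195),(290,215),(355,230),(300,230),(330,225)]: print(pw(a,*v)[2],pw(d,*v)[2])
"
```

```text
t 8.62 pos [0.5565 0.1346 0.1887] xang 1.3346 zaxis [ 0.0033  0.0038 -1.    ] F [ 1.2778  3.8563 -1.8067] w 0.3536722400557751
togo cm [ 5.162  -0.11    0.0914] turn [ 0.0023 -0.0044  0.0036]
lat 0.0056840620782444085 thin end past foot mm 40.299767675055385 Fpush 4.049355524870085
0.06725822309148158 0.06814911207607016
0.06982225372620268 0.06808504072406926
0.06384927723018091 0.06697133107300253
0.06620768995883884 0.06621759269221791
0.06441155292832351 0.06944662986952806
```

View pics/s5c.png

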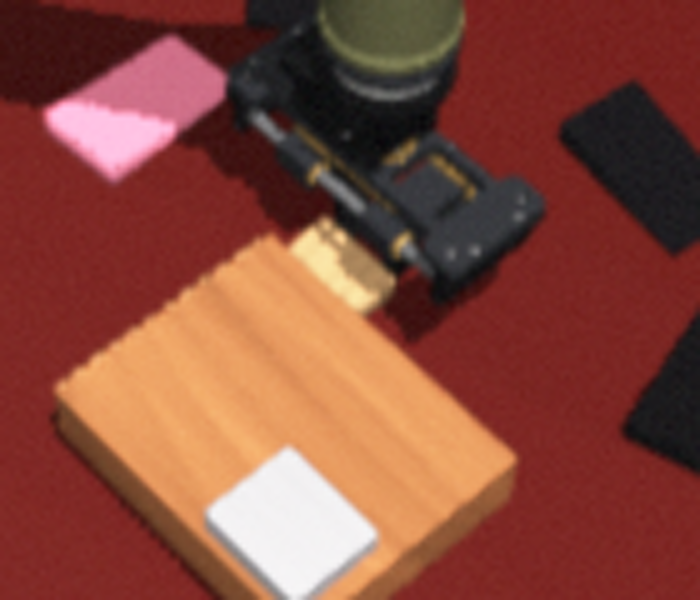

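>>> {"fn": "play_rows", "kwargs": {"targets": "0.5 0 0 0 0 0 -0.3;1.5 0 0 0 0 0 -0.3;2 0 0 0 0 0 -0.3;0 0 -4 0 0 0 -1;0 0 -5 0 0 0 -1;0 0 -3 0 0 0 -1;0 0 0 0 0 0 -1"}}

```text
time: 9.55
position: [0.5662, 0.1759, 0.3108]
tool_rot: [2.467, 1.944, -0.006]
ft_force: [0.4, 0.6, -0.3]
grip_width: 0.028
```

```bash
python3 -c "
from h import *
togo([.532,.058,.27],1.331)
d=snap('wrist','w6')
d=snap('scene','s6'); crop(d,260,140,400,260,5,'s6c')
"
```

```text
t 9.55 pos [0.5662 0.1759 0.3108] xang 1.3348 zaxis [-0.0023 -0.0031 -1.    ] F [ 0.3621  0.5633 -0.3158] w 0.027648899580069775
togo cm [-12.249   -0.5629   4.1245] turn [-0.0015  0.0035  0.0038]
```

View pics/s6c.png

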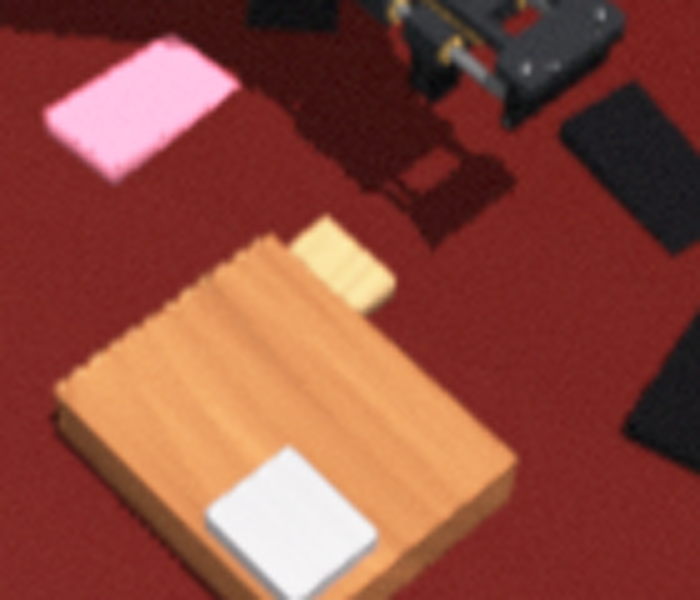

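View pics/w6.png

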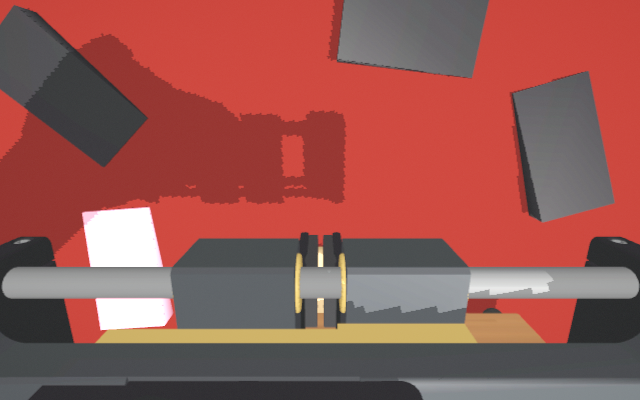

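>>> {"fn": "play_rows", "kwargs": {"targets": "-4 -0.2 0 0 0 0 -1;-4 -0.2 0 0 0 0 -1;-4 -0.2 0 0 0.003 0 -1;0 0 2 0 0 0 -1;0 0 1.5 0 0 0 -1;0 0 0 0 0 0 -1"}}

```text
time: 10.4
position: [0.5271, 0.058, 0.2633]
tool_rot: [-2.453, -1.94, 0.026]
ft_force: [-1.6, 0.9, 0.5]
grip_width: 0.005
```

```bash
python3 -c "
from h import *
togo([.531,.058,.250],1.331)
d=snap('side','sd7'); crop(d,230,130,370,280,4,'sd7c')
d=snap('scene','s7'); crop(d,250,130,390,260,5,'s7c')
"
```

```text
t 10.4 pos [0.5271 0.058  0.2633] xang 1.3384 zaxis [-0.0212  0.0003 -0.9998] F [-1.6213  0.9283  0.5484] w 0.004842120507723759
togo cm [0.1002 0.4094 1.3197] turn [-0.0207  0.0047  0.0073]
```

View pics/s7c.png

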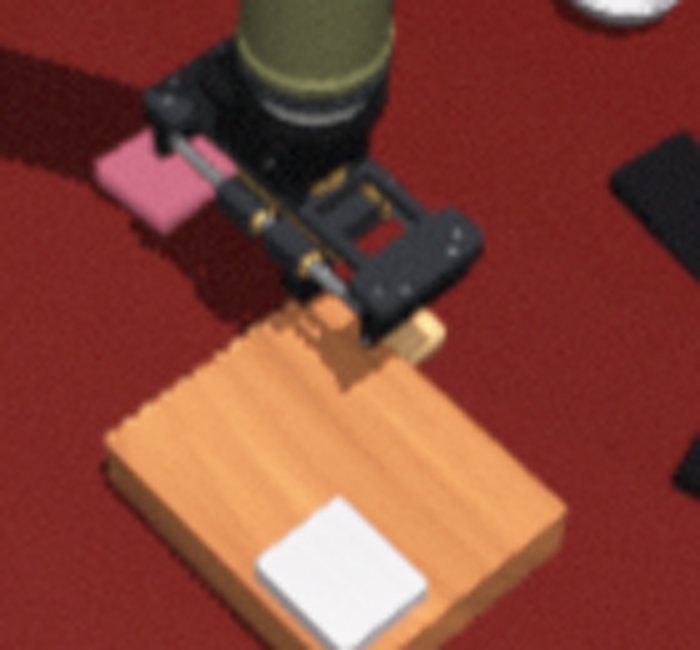

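View pics/sd7c.png

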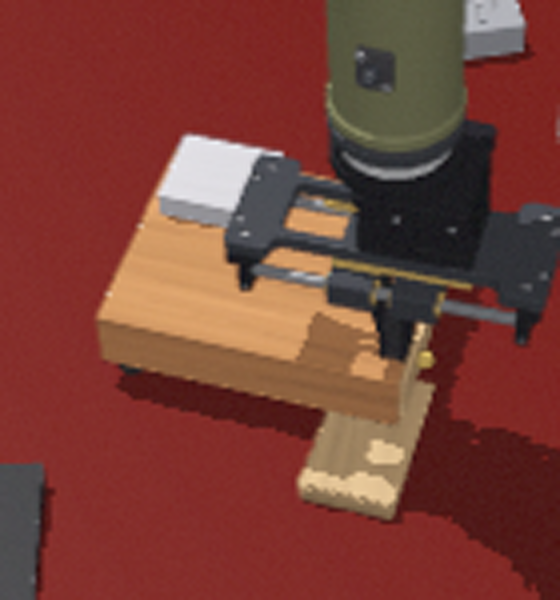

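>>> {"fn": "play_rows", "kwargs": {"targets": "0.1 0.4 0 -0.02 0.005 0.007 -1;0 0 0.8 0 0 0 -1;0 0 0.2 0 0 0 -1"}}

```text
time: 10.88
position: [0.533, 0.0604, 0.2554]
tool_rot: [2.466, 1.942, 0.009]
ft_force: [0.2, 0.4, -0.2]
grip_width: 0.007
```

```bash
python3 -c "
from h import *
togo([.531,.058,.249],1.331)"
```

```text
t 10.88 pos [0.533  0.0604 0.2554] xang 1.3339 zaxis [ 0.0063  0.0014 -1.    ] F [ 0.2251  0.4388 -0.1864] w 0.007330231022753375
togo cm [-0.2796 -0.1449  0.6431] turn [ 0.0058 -0.0028  0.0029]
```

>>> {"fn": "play_rows", "kwargs": {"targets": "-0.25 -0.15 0 0.006 0 0 -1;0 0 0.3 0 0 0 -1;0 0 0.15 0 0 0 -1"}}

```text
time: 11.25
position: [0.5308, 0.0581, 0.2508]
tool_rot: [-2.467, -1.942, -0.003]
ft_force: [0.3, 0.3, 0.3]
grip_width: 0.002
```

>>> {"fn": "play_rows", "kwargs": {"targets": "0 0 0.1 0 0 0 -1"}}

```text
time: 11.38
position: [0.5308, 0.058, 0.2497]
tool_rot: [-2.467, -1.942, -0.003]
ft_force: [0.9, 0.6, -0.5]
grip_width: 0.004
```

>>> {"fn": "play_rows", "kwargs": {"targets": "0 0 0.1 0 0 0 -1"}}

```text
time: 11.5
position: [0.5309, 0.0581, 0.2491]
tool_rot: [-2.467, -1.942, -0.002]
ft_force: [-2.3, -0.2, 7.8]
grip_width: 0.004
```

>>> {"fn": "play_rows", "kwargs": {"targets": "0 0 0.1 0 0 0 -1"}}

```text
time: 11.62
position: [0.531, 0.0583, 0.2491]
tool_rot: [-2.467, -1.942, -0.001]
ft_force: [-3.1, -1.0, 9.5]
grip_width: 0.01
```

>>> {"fn": "play_rows", "kwargs": {"targets": "0 0 0.11 0 0 0 -1;0 0 0.11 0 0 0 -1"}}

```text
time: 11.88
position: [0.5311, 0.0586, 0.2491]
tool_rot: [-2.468, -1.943, 0.001]
ft_force: [-3.7, -1.4, 8.6]
grip_width: 0.004
```

>>> {"fn": "play_rows", "kwargs": {"targets": "0 0 0.11 0 0 0 -1;0 0 0.11 0 0 0 -1;0 0 0.11 0 0 0 -1"}}

```text
time: 12.25
position: [0.5312, 0.0591, 0.2491]
tool_rot: [2.468, 1.942, -0.005]
ft_force: [-3.6, -0.2, 8.5]
grip_width: 0.006
```

>>> {"fn": "play_rows", "kwargs": {"targets": "0 0 0.11 0 0 0 -1;0 0 0.11 0 0 0 -1;0 0 0.11 0 0 0 -1"}}

```text
time: 12.62
position: [0.5314, 0.0596, 0.2491]
tool_rot: [2.466, 1.941, -0.008]
ft_force: [-3.0, -0.4, 8.8]
grip_width: 0.006
```

>>> {"fn": "play_rows", "kwargs": {"targets": "-0.02 -0.01 0.13 0 0 0 -1;-0.02 -0.01 0.13 0 0 0 -1;-0.01 0 0.13 0 0 0 -1"}}

```text
time: 13.0
position: [0.5314, 0.0601, 0.249]
tool_rot: [2.465, 1.94, -0.011]
ft_force: [-4.7, -0.8, 10.7]
grip_width: 0.009
```

>>> {"fn": "play_rows", "kwargs": {"targets": "-0.01 0 0.13 0 0 0 -1;-0.01 0 0.13 0 0 0 -1;-0.01 0 0.13 0 0 0 -1"}}

```text
time: 13.38
position: [0.5315, 0.0606, 0.249]
tool_rot: [2.463, 1.939, -0.014]
ft_force: [-5.5, -1.0, 10.2]
grip_width: 0.005
```

>>> {"fn": "play_rows", "kwargs": {"targets": "-0.01 0 0.13 0 0 0 -1;-0.01 0 0.13 0 0 0 -1;-0.01 0 0.13 0 0 0 -1;-0.01 0 0.13 0 0 0 -1"}}

```text
time: 13.88
position: [0.5317, 0.0612, 0.249]
tool_rot: [2.461, 1.938, -0.019]
ft_force: [-4.0, -0.8, 10.5]
grip_width: 0.005
```

Firm at about 10 N for over a second. Now lift off and back away.

>>> {"fn": "play_rows", "kwargs": {"targets": "0 0 -0.5 0 0 0 -1;0 0 -2 0 0 0 -1;0 0 -4 0 0 0 -1;0 0 -4 0 0 0 -1;4 0 -3 0 0 0 -1;5 0 0 0 0 0 -1;5 0 0 0 0 0 -1;5 0 0 0 0 0 -1;0 0 0 0 0 0 -1"}}

```text
time: 15.0
position: [0.5791, 0.252, 0.3957]
tool_rot: [2.464, 1.93, -0.004]
ft_force: [0.4, -1.3, 0.3]
grip_width: 0.007
```

```bash
python3 -c "
from h import *
st()
d=snap('side','sd8'); crop(d,230,130,370,280,4,'sd8c')
d=snap('scene','s8'); crop(d,260,160,370,280,5,'s8c')
"
```

```text
t 15.0 pos [0.5791 0.252  0.3957] xang 1.3289 zaxis [ 0.0054 -0.0111 -0.9999] F [ 0.374  -1.2922  0.2607] w 0.006547936717805569
togo cm [-6.5877  0.3166 20.8333] turn [ 0.0079  0.0094 -0.0021]
lat -0.0002969067055748705 thin end past foot mm -79.16317445949956 Fpush -1.166192361586644
```

View pics/s8c.png

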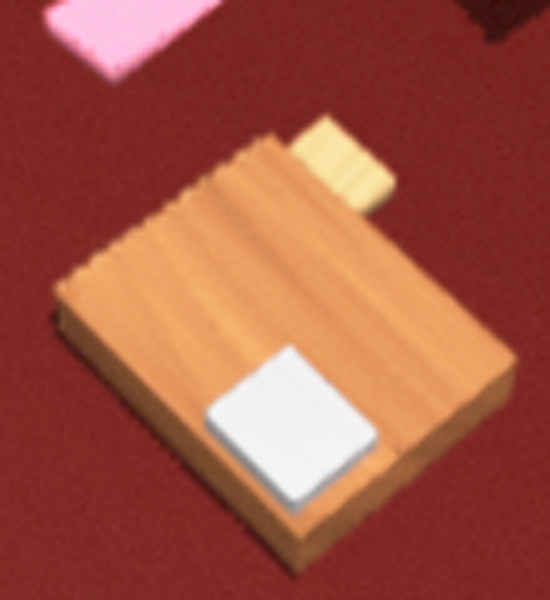

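View pics/sd8c.png

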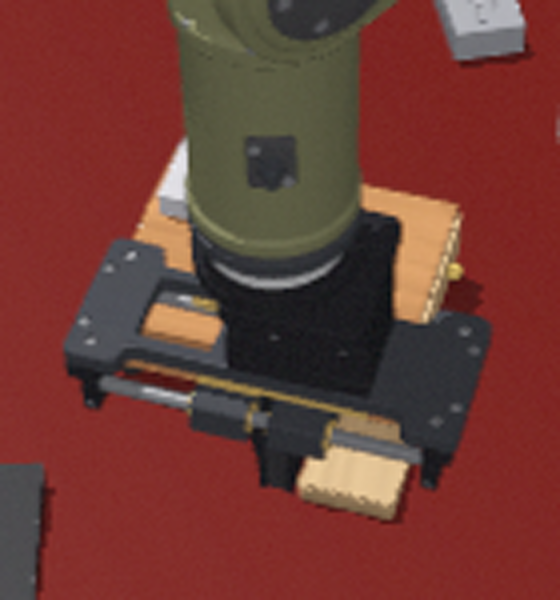

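View pics/s8.png

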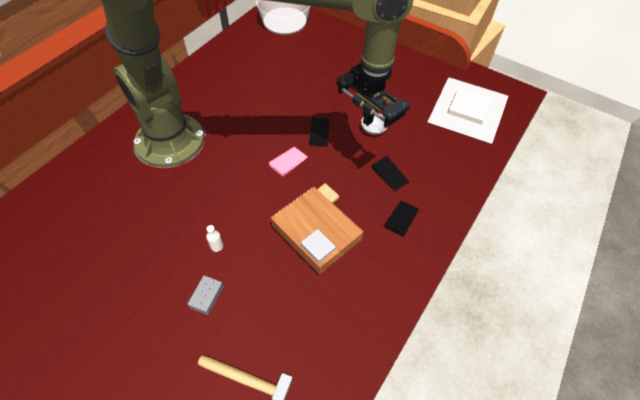

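The chest's corners are at the same pixels as at the start: (270,133), (57,288) and (517,358) in the crop. The wedge sits under the short foot's corner, and the bystanders have not moved.

```bash
python3 -c "
from bench import ctrl
print(ctrl.close_job())"
```

```text
the job is handed in; nothing more can be done
None
```

The wedge is under the short front-left foot, the chest held firm under the press, and the job was handed in at about 15 s of the 45 s allowed.

- **Wedge:** I pushed it along the bench with two fingertips, turned it about 0.19 rad into line, and slid it under the foot. The push force rose from under 1 N to about 4 N, with the thin end about 40 mm past the foot, and I stopped there.
- **Press:** With the fingers shut I pressed on the top over that foot. The force was 8.5–9.5 N for about 1 s, then 10–11 N for another 1.2 s. The corner gave only about 0.1 mm, so it no longer rocks.
- **Last checks:** The final picture shows the chest at the same pixels as at the start, the wedge in place, the other things where they were, and the hand clear.
- **Less clean:** During the press there was also 3–5.5 N of sideways force, and the tool crept about 3 mm on the chest's top. The chest itself did not move visibly. I did not measure its level to the millimetre, since the depth readings scatter by a few mm.

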